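Check three drivers in to the tool tray

TASK

Put the three drivers away in the tool tray: lay each one flat in the lane whose blade slot matches its length (long, middle, short), straight along the lane, with the handle in the open bay next to the button box and the shaft in the slot; set them down rather than dropping them. When all three lie in place, press the white button on the tray fully down and let it come up again. Leave the carburettor, gauge, oil bottle and parts box where they are.

Things in the scene. Friction and masses are not known exactly. Their poses are not given: they have to be found in the camera images.
- tray: fixed tray 280 x 190 mm, grey floor, aluminium ribs. Origin on the bench, middle lane; x along the lanes, away from the button box; y across. x -150 to -90 mm: button box 40 mm high. -90 to +15: open handle bay, floor 5 mm high, no walls between lanes or at the sides. +15 to +130: ribs 22 mm high with three 30 mm wide blade slots between, floor 5 mm, open to the bay, 60 mm apart
- lane_long (a point): lane with the longest slot (tray y = 60 mm, slot closed at tray x = 115 mm): the point on the 5 mm floor, at tray x = -40 mm, over which the middle of the handle belongs, the shaft then pointing to the tray's +x into the slot; axes as the tray
- lane_middle (a point): lane with the middle-length slot (tray y = 0 mm, slot closed at tray x = 85 mm): the point on the 5 mm floor, at tray x = -40 mm, over which the middle of the handle belongs, the shaft then pointing to the tray's +x into the slot; axes as the tray
- lane_short (a point): lane with the shortest slot (tray y = -60 mm, slot closed at tray x = 55 mm): the point on the 5 mm floor, at tray x = -40 mm, over which the middle of the handle belongs, the shaft then pointing to the tray's +x into the slot; axes as the tray
- long_driver: longest of three screwdrivers, flat blade, 180 mm long overall: octagonal black handle 80 mm long and 24 mm across its flats, then a steel shaft 7 mm thick. Loose, about 0.08 kg, lies level on a handle flat, shaft in the air. Origin: mid-length, at the handle's underside; x runs from handle to tip, z up.
- long_driver_grip (a point): middle of that handle, on its axis, 12 mm above the underside; axes as the driver
- long_driver_tip (a point): end of that driver's shaft, on its axis
- nut_driver: nut driver with a 12 mm thick, 20 mm long socket at its end, middle of the three drivers, 150 mm long overall: octagonal black handle 80 mm long and 24 mm across its flats, then a steel shaft 7 mm thick. Loose, about 0.08 kg, lies level on a handle flat, shaft in the air. Origin: mid-length, at the handle's underside; x runs from handle to tip, z up.
- nut_driver_grip (a point): middle of that handle, on its axis, 12 mm above the underside; axes as the driver
- nut_driver_tip (a point): end of that driver's shaft, on its axis
- stubby_driver: shortest of three screwdrivers, flat blade, 120 mm long overall: octagonal black handle 80 mm long and 24 mm across its flats, then a steel shaft 7 mm thick. Loose, about 0.08 kg, lies level on a handle flat, shaft in the air. Origin: mid-length, at the handle's underside; x runs from handle to tip, z up.
- stubby_driver_grip (a point): middle of that handle, on its axis, 12 mm above the underside; axes as the driver
- stubby_driver_tip (a point): end of that driver's shaft, on its axis
- check (a joint): travel of the white spring push button on the tray's button box: 0 m released, 0.006 m fully down (about 5 N)
- check_top (a point): middle of the button's top face, 28 mm across; it is pressed straight down
- carburettor: bystander: loose aluminium carburettor about 80 x 70 x 60 mm high, 0.7 kg; origin under its middle
- gauge: bystander: round brass pressure gauge, 64 mm across, on a 75 mm square foot, 132 mm high, 0.8 kg; origin under its middle
- oil_bottle: bystander: black oblong oil bottle, 50 x 80 x 150 mm high, red cap, 0.9 kg; origin under its middle
- parts_box: bystander: open white plastic box of small parts, 110 x 85 x 40 mm high, 0.5 kg; origin under its middle
Things that resemble listed ones, but are neither listed nor needed, are in the scene too. What is shaped like the long_driver but pink or purple is not meant.

How it is judged (in metres and radians):
On the way, in this order (a step that is already met when the one before it is completed fails the run):
1. all three drivers lie released in their own lanes, handles next to the button box (y of long_driver_grip in the frame of tray between 0.045 and 0.075 m and y of long_driver_tip in the frame of tray between 0.045 and 0.075 m and x of long_driver_grip in the frame of tray between -0.06 and -0.018 m and x of each of long_driver_tip, nut_driver_tip, stubby_driver_tip in the frame of tray above 0.02 m and z of each of long_driver_grip, nut_driver_grip, stubby_driver_grip in the frame of tray below 0.022 m and z of each of long_driver_tip, nut_driver_tip, stubby_driver_tip in the frame of tray below 0.024 m and angle between the x axis of each of long_driver, nut_driver, stubby_driver and the x axis of tray, either way round below 0.2 rad and linear speed of each of long_driver, nut_driver, stubby_driver below 0.02 m/s and contact force between each of long_driver, nut_driver, stubby_driver and the fingers below 0.05 N and y of nut_driver_grip in the frame of tray between -0.015 and 0.015 m and y of nut_driver_tip in the frame of tray between -0.015 and 0.015 m and x of nut_driver_grip in the frame of tray between -0.06 and -0.018 m and y of stubby_driver_grip in the frame of tray between -0.075 and -0.045 m and y of stubby_driver_tip in the frame of tray between -0.075 and -0.045 m and x of stubby_driver_grip in the frame of tray between -0.06 and -0.018 m), for 0.2 s.
2. the button is pressed fully down with the drivers in place (value of joint check above 0.005 m and y of long_driver_grip in the frame of tray between 0.045 and 0.075 m and y of long_driver_tip in the frame of tray between 0.045 and 0.075 m and x of long_driver_grip in the frame of tray between -0.06 and -0.018 m and x of each of long_driver_tip, nut_driver_tip, stubby_driver_tip in the frame of tray above 0.02 m and z of each of long_driver_grip, nut_driver_grip, stubby_driver_grip in the frame of tray below 0.022 m and z of each of long_driver_tip, nut_driver_tip, stubby_driver_tip in the frame of tray below 0.024 m and angle between the x axis of each of long_driver, nut_driver, stubby_driver and the x axis of tray, either way round below 0.2 rad and contact force between each of long_driver, nut_driver, stubby_driver and the fingers below 0.05 N and y of nut_driver_grip in the frame of tray between -0.015 and 0.015 m and y of nut_driver_tip in the frame of tray between -0.015 and 0.015 m and x of nut_driver_grip in the frame of tray between -0.06 and -0.018 m and y of stubby_driver_grip in the frame of tray between -0.075 and -0.045 m and y of stubby_driver_tip in the frame of tray between -0.075 and -0.045 m and x of stubby_driver_grip in the frame of tray between -0.06 and -0.018 m), for 0.05 s.
At the end, for the whole second after the job is handed in: Each driver lies flat, still and released in the slot of its length: grip and tip within 15 mm of the lane centre line, within 0.2 rad of it, handle middle 18 to 60 mm to the button-box side of the tray origin, tip inside the slot; button up again, bystanders in place (all of step 1 and value of joint check below 0.0015 m); the robot touches nothing.
It fails at once if a driver is dropped: let go while more than 50 mm above the bench ((height (world z) of long_driver above 0.05 m and contact force between long_driver and the fingers below 0.05 N) or (height (world z) of nut_driver above 0.05 m and contact force between nut_driver and the fingers below 0.05 N) or (height (world z) of stubby_driver above 0.05 m and contact force between stubby_driver and the fingers below 0.05 N)).
It fails at once if a bystander (carburettor, gauge, oil bottle, parts box) is moved by more than 30 mm or tipped over (distance of any of carburettor, gauge, oil_bottle, parts_box from where it was at the start of the episode above 0.03 m or angle between any of carburettor, gauge, oil_bottle, parts_box's own z axis and vertical above 0.5 rad).
It also fails if it takes over 72 s, if anything falls off the work surface, if the arm or the gripper's body presses on something with over 40 N, if the wrist force passes 120 N, or if a joint passes its speed limit or range.

ROBOT

A 6-joint arm with a two-finger parallel gripper is mounted at the origin on the work surface. World frame = base frame: x ahead of the robot, y to its left, z up, the work surface at z = 0. Lengths are in mm, angles in rad, forces in N, time in s.
With the tool pointing down it reaches from about 350 to 975 mm from the base axis. Payload 7.1 kg.
Tool frame: the origin (TCP) lies midway between the tips of the shut fingers; the grasp point (between the pads) lies 19 mm behind it; z points along the fingers, y is the line along which they close (so a half turn about z gives the same grasp; the last joint's range is limited). The gripper opens to 88 mm and grips with 3 to 60 N. Pads are 20 mm wide; open, the fingers measure 115 mm over their backs; the gripper's body (75 mm by 178 mm) begins 61 mm behind the grasp point.
Start: joints at [-1.216, 0.423, 1.63, -0, 1.089, -0.019], TCP at [228.238, -581.818, 222.675] pointing down, gripper open.
Joint ranges: [-3, 3], [-0.9, 2.11], [0.09, 2.58], [-1.31, 4.45], [0.11, 2.69], [-2.54, 2.54]. Speed limits (rad/s): [2.39, 2.39, 3.01, 3.14, 3.14, 3.14].

INTERFACE

Orientations are given as a rotation vector (axis times angle).
In Python, from workcell import get_obs, get_image, camera_params, close_job gives the robot as it stands.
- The arm moves only by the shell command python3 -m creep 'ROWS' [OPENING]. ROWS is a JSON object of lists of equal length, an entry for each row: "delta_pos": the shift along the tool's x, y, z in m, a list of three; "twist": the turn, a rotation vector about the tool's x, y, z in degrees, a list of three. A call has 1 to 20 rows; each row shifts and turns the commanded pose from where the row before left it, along the tool's axes as they then stand; what a row does not reach is not made up. A row lasts 1/12 s, in which the tool goes at most 41.7 mm and 7.16 degrees, less where a joint would pass 70% of its speed; a pose out of reach is approached as far as the arm can. A call with a gripper value outside its range is refused whole. OPENING is the opening, from 0 (shut) to 1 (fully open), set as the call begins (- or left out, the last holds). The fingers move at their own pace and stop on an object; the grip force is fixed at half the most. Time passes only in rows, so rows that do not move let the fingers close. It gives the time, the measured TCP pose, the force, the opening and the grip force at its end, in the units of the state.
- get_obs(): the state, without advancing time (a new reading comes with each control period).
- get_image(name): name is "side" or "top" or "wrist"; returns (picture, depth): 384x512x3 uint8, red, green, blue; 384x512 float32, mm along the optical axis (not along the pixel's ray), 0 where there is no reading.
- camera_params(name): a dict with "camera_matrix" (3x3 intrinsics, pixels), "extrinsics" (4x4, takes a point from camera to world coordinates). Camera axes: x right, y down, z forward; pixel columns grow to the right and rows downward; lengths in mm; the calibration is good to about 2 mm. A picture is of the moment at which its call begins: read the wrist's pose just before it. camera_params takes no time and is no camera call; for the wrist camera it gives the pose at the moment of the call.
- close_job(): hands the job in; it is judged then, once.
The state is a dict: "t": time; "qpos": joint angles; "qvel": joint speeds; "joint_torque": joint torques, N m; "ee_pos": TCP position; "orientation": TCP orientation; "ft_force": force on the tool from outside, world axes, zero at the start; "moment": the same for the moment, N m; "width": finger opening in mm; "grasp_force": force on a finger pad.
Only numpy, scipy, OpenCV 4.12 (cv2) and the standard library are available. Lean on these libraries where they do the work, as an engineer would, in place of code of your own. Each camera call takes 0.05 s, during which the arm holds its last target. There are 200 camera calls.

## Working session

There is one attempt and no reset: what is moved stays moved. The work goes in short steps, Python scripts to look and compute and a shell command to move; the robot and the scene stay as the last step left them, time stands still between calls to the robot, and variables do not carry over. Pictures are saved under pics/ and viewed, at most 10 in all, crops included, and the job is handed in when it is done.

```bash
mkdir -p pics; ls; cat > h.py <<'E'
import numpy as np,cv2
from workcell import *
def snap(n,f):
    p=camera_params(n); im,d=get_image(n)
    cv2.imwrite(f'pics/{f}.png',im[:,:,::-1]); np.savez(f'pics/{f}.npz',im=im,d=d,K=p['camera_matrix'],T=p['extrinsics'])
def load(f): return np.load(f'pics/{f}.npz')
def w(s,u,v,z=None):
    K,T=s['K'],s['T']; r=np.linalg.inv(K)@[u,v,1]
    if z is None: return (T@np.r_[r*s['d'][int(round(v)),int(round(u))],1])[:3].round(1)
    a=T[:3,:3]@r; return (T[:3,3]+a*(z-T[2,3])/a[2]).round(1)
E
python3 - <<'E'
from h import *
snap('top','top1');snap('side','side1')
a=np.hstack([cv2.imread('pics/top1.png')]);cv2.imwrite('pics/top1b.png',cv2.resize(a,(800,600),interpolation=cv2.INTER_CUBIC))
o=get_obs();print(o['t'],o['ee_pos'],o['orientation'],o['width'])
print(camera_params('top'))
E
```

```text
pics
0.1 [ 228.07407637 -581.36255318  221.99050509] [-3.08555035e+00 -5.83526450e-01  3.74387357e-04] 87.53548744432022
{'camera_matrix': array([[361.59267754,   0.        , 261.15132995],
       [  0.        , 361.59267754, 196.72460436],
       [  0.        ,   0.        ,   1.        ]]), 'extrinsics': array([[ 1.80263167e-02, -9.90489996e-01,  1.36398751e-01,
         3.89863258e+02],
       [-9.99136049e-01, -2.29545159e-02, -3.46445656e-02,
         1.76108195e+02],
       [ 3.74460630e-02, -1.35656395e-01, -9.90048047e-01,
         1.08678531e+03],
       [ 0.00000000e+00,  0.00000000e+00,  0.00000000e+00,
         1.00000000e+00]])}
```

View pics/top1b.png

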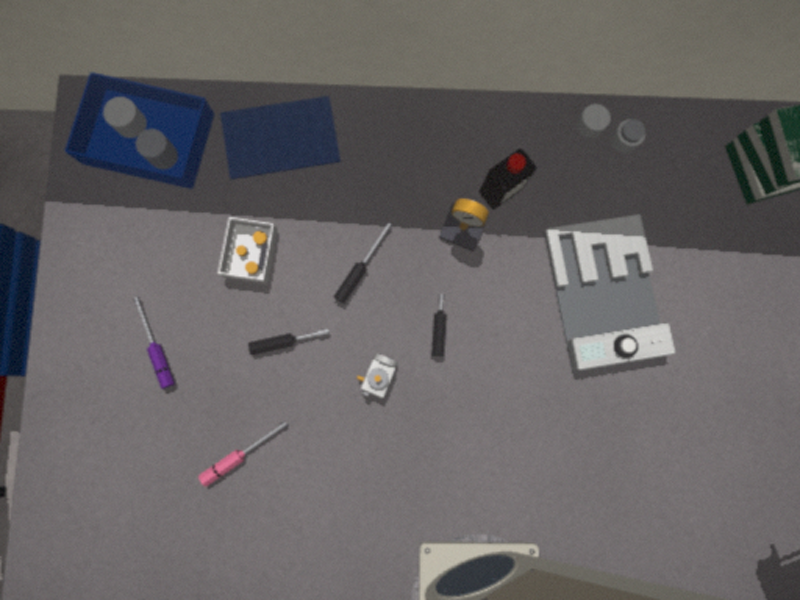

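View pics/side1.png

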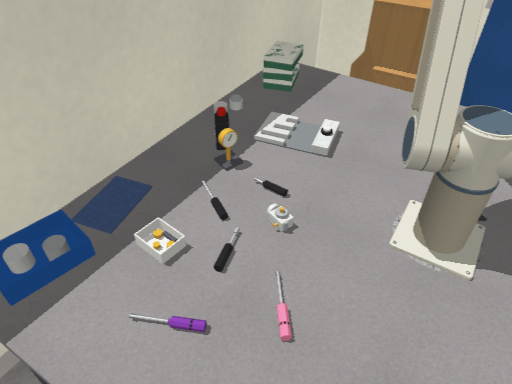

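The top view (enlarged 800x600) shows three black drivers:
- Handle (350,283) to tip (390,225): the long one.
- Handle (271,345) to tip (328,332): middle length, probably the nut driver.
- Handle (438,335) to tip (441,296): the stubby one.

The purple driver (160,365) and pink driver (222,467) are decoys. The tray is at (610,290), with its box at (622,347) and its longest slot on the left. I'll confirm the drivers in enlarged crops.

```bash
python3 - <<'E'
from h import *
im=cv2.imread('pics/top1.png')
c=im[138:234,155:291]; cv2.imwrite('pics/c1.png',cv2.resize(c,None,fx=5.8,fy=5.8,interpolation=cv2.INTER_CUBIC))
c=im[132:246,340:440]; cv2.imwrite('pics/c2.png',cv2.resize(c,None,fx=5,fy=5,interpolation=cv2.INTER_CUBIC))
E
```

```text
(no output)
```

View pics/c1.png

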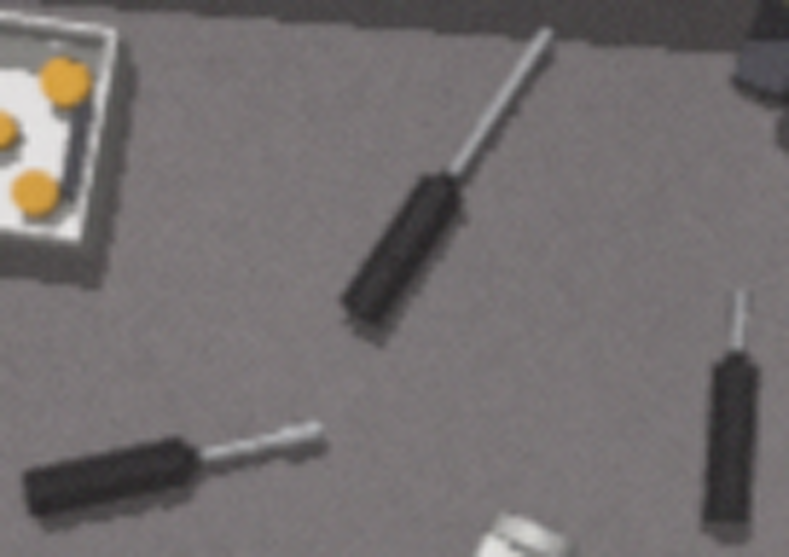

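View pics/c2.png

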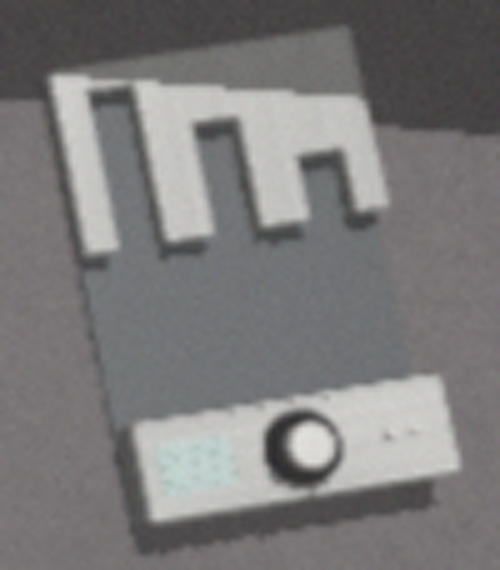

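The crops confirm it. The long flat blade runs handle (440,182)/(360,308) to tip (546,33). The middle one has the thick socket at (305,433), so it is the nut driver. The shortest is at (730,440). In the tray, slot mouths are at about (141,245), (236,230) and (327,216), and the button is at (313,445).

```bash
python3 - <<'E'
from h import *
s=load('top1')
def c1(x,y): return (x+.5)/5.8-.5+155,(y+.5)/5.8-.5+138
def c2(x,y): return (x+.5)/5-.5+340,(y+.5)/5-.5+132
for n,b,f,t in [('long',(361,309),(441,178),(547,33)),('nut',(31,493),(192,453),(322,430)),('stub',(726,524),(737,356),(741,290))]:
    B,F,T=[w(s,*c1(*p),12) for p in (b,f,t)]
    d=T-B; print(n,B,F,T,'len',np.linalg.norm(d).round(1),np.linalg.norm(F-B).round(1),'ang',np.degrees(np.arctan2(d[1],d[0])).round(1),'mid',((B+F)/2).round(1))
for n,p,z in [('L',(141,243),22),('M',(236,229.5),22),('S',(327,216),22),('endL',(109,92),22),('endM',(216,122),22),('endS',(323,155),22),('boxTL',(132,425),40),('boxTR',(440,377),40),('boxBL',(152,522),40),('boxBR',(461,470),40)]:
    print(n,w(s,*c2(*p),z))
u,v=c2(313,445); print('btn',w(s,u,v),w(s,u,v,50),'box depth',w(s,*c2(400,430)),w(s,*c2(250,300)),'bench',w(s,*c1(600,400)))
for n,p in [('gauge',(470*.64,212*.64)),('carb',(378*.64,376*.64)),('oil',(515*.64,160*.64)),('pb',(247*.64,250*.64))]: print(n,w(s,*p))
E
```

```text
long [552.6 271.6  12. ] [622.6 232.5  12. ] [702.1 179.   12. ] len 175.9 80.2 ang -31.8 mid [587.6 252.   12. ]
nut [454.2 435.1  12. ] [476.3 354.9  12. ] [489.5 289.3  12. ] len 150.0 83.2 ang -76.4 mid [465.2 395.   12. ]
stub [445.6  81.5  12. ] [532.6  76.7  12. ] [567.3  75.   12. ] len 121.9 87.1 ang -3.1 mid [489.1  79.1  12. ]
L [ 594.5 -183.2   22. ]
M [ 604.3 -241.8   22. ]
S [ 614.1 -298.2   22. ]
endL [ 688.  -165.5   22. ]
endM [ 671.  -231.4   22. ]
endS [ 652.1 -297.1   22. ]
boxTL [ 482.4 -169.4   40. ]
boxTR [ 514.8 -354.7   40. ]
boxBL [ 425.9 -179.9   40. ]
boxBR [ 459.9 -364.7   40. ]
btn [ 470.9 -266.3   64.2] [ 472.  -272.5   50. ] box depth [ 482.5 -327.9   42.7] [ 564.2 -256.5    3.5] bench [ 5.094e+02  1.470e+02 -1.000e-01]
gauge [693.6  36.6 129.7]
carb [405.3 192.1  58.5]
oil [785.2 -40.1 146.1]
pb [641.8 450.5  14.2]
```

```bash
cat > goto.py <<'E'
# usage: goto.py x y z yawdeg : shift in present tool axes (m), then twist (deg)
import sys; from h import *
from scipy.spatial.transform import Rotation as Ro
o=get_obs(); R=Ro.from_rotvec(o['orientation']); x,y,z,yaw=map(float,sys.argv[1:])
G=Ro.from_euler('z',yaw,degrees=True)*Ro.from_euler('x',180,degrees=True)
tw=(R.inv()*G).as_rotvec(degrees=True); d=np.array([x,y,z])-o['ee_pos']
X=R.as_matrix()[:,0]
print('t',o['t'],'pos',o['ee_pos'].round(1),'yaw',np.degrees(np.arctan2(X[1],X[0])).round(1),'w',round(o['width'],1),'F',np.round(o['ft_force'],1))
print('shift now m',(R.inv().apply(d)/1000).round(4),'twist',tw.round(2),'| shift after twist',(G.inv().apply(d)/1000).round(4))
E
python3 goto.py 489 79 180 -3
```

```text
t 0.1 pos [ 228.1 -581.4  222. ] yaw 21.4 w 87.5 F [0.6 0.  0.5]
shift now m [ 0.4841 -0.5194  0.0427] twist [-8.000e-02  2.000e-02  2.442e+01] | shift after twist [ 0.226  -0.6731  0.042 ]
```

```bash
python3 -m creep '{"delta_pos":[[0.027,-0.029,0.0024],[0.027,-0.029,0.0024],[0.027,-0.029,0.0024],[0.027,-0.029,0.0024],[0.027,-0.029,0.0024],[0.027,-0.029,0.0024],[0.027,-0.029,0.0024],[0.027,-0.029,0.0024],[0.027,-0.029,0.0024],[0.027,-0.029,0.0024],[0.027,-0.029,0.0024],[0.027,-0.029,0.0024],[0.027,-0.029,0.0024],[0.027,-0.029,0.0024],[0.027,-0.029,0.0024],[0.027,-0.029,0.0024],[0.027,-0.029,0.0024],[0.027,-0.029,0.0024]],"twist":[[0,0,0],[0,0,0],[0,0,0],[0,0,0],[0,0,0],[0,0,0],[0,0,0],[0,0,0],[0,0,0],[0,0,0],[0,0,0],[0,0,0],[0,0,0],[0,0,0],[0,0,0],[0,0,0],[0,0,0],[0,0,0]]}' 0.6
python3 -m creep '{"delta_pos":[[0,0,0],[0,0,0],[0,0,0],[0,0,0],[0,0,0]],"twist":[[0,0,6.1],[0,0,6.1],[0,0,6.1],[0,0,6.1],[0,0,0]]}'
python3 goto.py 489 79 180 -3
python3 - <<'E'
from h import *
snap('wrist','w1'); im=cv2.imread('pics/w1.png'); cv2.imwrite('pics/w1b.png',cv2.resize(im,(800,600)))
E
```

```text
t: 1.6
ee_pos: [490.2, 83.7, 179.2]
orientation: [3.087, 0.584, -0.0]
ft_force: [0.4, -0.2, -0.6]
width: 52.5
grasp_force: 0.0
t: 2.02
ee_pos: [489.8, 81.8, 179.2]
orientation: [3.14, -0.087, -0.001]
ft_force: [-0.7, 0.0, 0.3]
width: 52.8
grasp_force: 0.0
t 2.0167 pos [489.8  81.8 179.2] yaw -3.2 w 52.8 F [-0.7  0.   0.3]
shift now m [-0.0006  0.0028 -0.0008] twist [ 0.01  0.04 -0.17] | shift after twist [-0.0006  0.0028 -0.0008]
```

View pics/w1b.png

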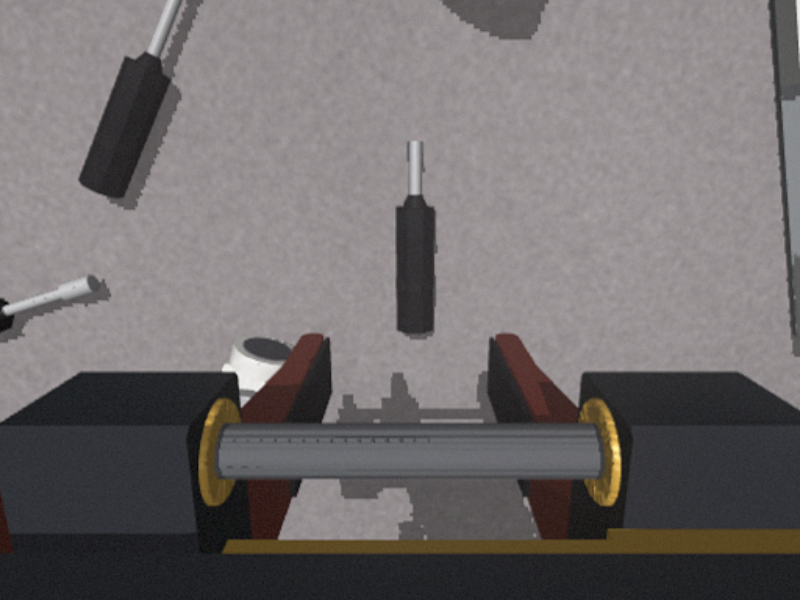

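The wrist view shows the stubby driver upright in the picture: handle back (415,331), front (415,200), tip (415,141). The long driver's handle runs from (103,190) to (147,60), and the fingers are centred near column 410.

```bash
python3 - <<'E'
from h import *
s=load('w1'); k=.64
for n,b,f in [('stub',(415,326),(415,200)),('stubtip',(415,326),(415.5,142)),('long',(103,188),(147,62))]:
    B,F=[w(s,p[0]*k,p[1]*k,12) for p in (b,f)]; d=F-B
    print(n,B,F,np.linalg.norm(d).round(1),np.degrees(np.arctan2(d[1],d[0])).round(2),'mid',(B+F)/2)
E
```

```text
stub [449.8  80.5  12. ] [532.8  76.2  12. ] 83.1 -2.97 mid [491.3   78.35  12.  ]
stubtip [449.8  80.5  12. ] [567.9  74.   12. ] 118.3 -3.15 mid [508.85  77.25  12.  ]
long [551. 271.  12.] [622.1 230.4  12. ] 81.9 -29.73 mid [586.55 250.7   12.  ]
```

```bash
python3 -m creep '{"delta_pos":[[-0.001,0.003,0.02],[0,0,0.035],[0,0,0.035],[0,0,0.035],[0,0,0.025],[0,0,0.012],[0,0,0.008],[0,0,0.003],[0,0,0]],"twist":[[0,0,0],[0,0,0],[0,0,0],[0,0,0],[0,0,0],[0,0,0],[0,0,0],[0,0,0],[0,0,0]]}'
python3 goto.py 488.5 78.5 5 -3
python3 -m creep '{"delta_pos":[[0,0,0],[0,0,0],[0,0,0],[0,0,0],[0,0,0],[0,0,0]],"twist":[[0,0,0],[0,0,0],[0,0,0],[0,0,0],[0,0,0],[0,0,0]]}' 0
```

```text
t: 2.82
ee_pos: [489.3, 78.7, 6.7]
orientation: [-3.14, 0.08, -0.001]
ft_force: [0.1, -0.6, -0.1]
width: 52.9
grasp_force: 0.0
t 2.8167 pos [489.3  78.7   6.7] yaw -2.9 w 52.9 F [ 0.1 -0.6 -0.1]
shift now m [-0.0008  0.0002  0.0017] twist [-0.   -0.02  0.07] | shift after twist [-0.0008  0.0002  0.0017]
t: 3.32
ee_pos: [489.4, 78.7, 7.1]
orientation: [-3.14, 0.082, -0.002]
ft_force: [-1.2, 0.4, 6.2]
width: 23.4
grasp_force: 30.0
```

```bash
python3 -m creep '{"delta_pos":[[0,0,-0.01],[0,0,-0.02],[0,0,-0.03],[0,0,-0.03],[0,0,-0.03]],"twist":[[0,0,0],[0,0,0],[0,0,-4],[0,0,-4],[0,0,-5]]}'
python3 goto.py 560.2 -311.5 110 10
```

```text
t: 3.73
ee_pos: [488.3, 78.6, 128.0]
orientation: [3.129, 0.28, -0.001]
ft_force: [0.8, -0.1, -1.1]
width: 23.8
grasp_force: 30.0
t 3.7333 pos [488.3  78.6 128. ] yaw 10.2 w 23.8 F [ 0.8 -0.1 -1.1]
shift now m [0.0016 0.3967 0.018 ] twist [-0.    0.05  0.21] | shift after twist [0.0031 0.3967 0.018 ]
```

```bash
python3 -m creep '{"delta_pos":[[0.0015,0.02,0],[0,0.036,0.0015],[0,0.036,0.0015],[0,0.036,0.0015],[0,0.036,0.0015],[0,0.036,0.0015],[0,0.036,0.0015],[0,0.036,0.0015],[0,0.036,0.0015],[0,0.036,0.0015],[0,0.036,0.0015],[0,0.016,0],[0,0,0]],"twist":[[0,0,0],[0,0,0],[0,0,0],[0,0,0],[0,0,0],[0,0,0],[0,0,0],[0,0,0],[0,0,0],[0,0,0],[0,0,0],[0,0,0],[0,0,0]]}'
python3 goto.py 560.2 -311.5 12 10
python3 - <<'E'
from h import *
snap('wrist','w2'); im=cv2.imread('pics/w2.png'); cv2.imwrite('pics/w2b.png',cv2.resize(im,(800,600)))
E
```

```text
t: 4.82
ee_pos: [559.6, -314.4, 111.9]
orientation: [3.129, 0.269, 0.002]
ft_force: [-0.1, -0.3, -0.7]
width: 23.6
grasp_force: 30.0
t 4.8167 pos [ 559.6 -314.4  111.9] yaw 9.8 w 23.6 F [-0.1 -0.3 -0.7]
shift now m [ 0.0009 -0.0029  0.0999] twist [ 0.08 -0.07 -0.17] | shift after twist [ 0.0011 -0.0028  0.0999]
```

View pics/w2b.png

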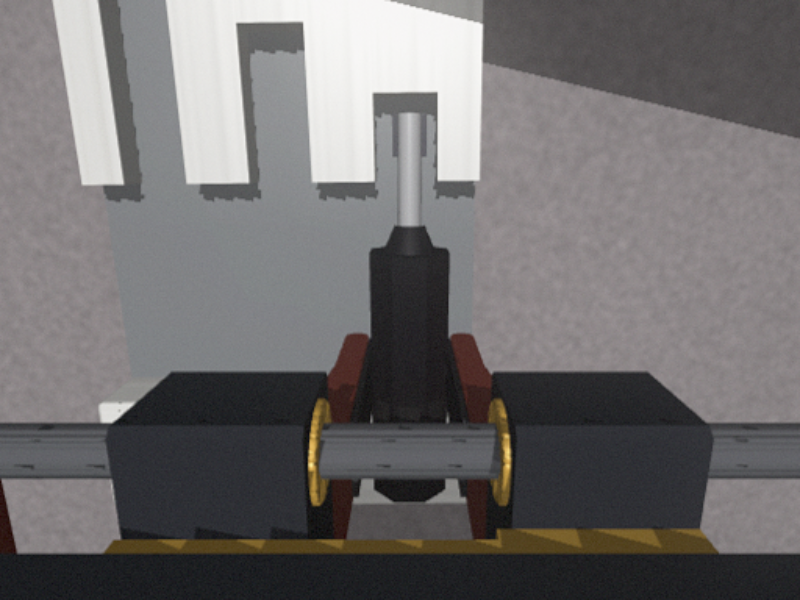

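The wrist view shows the stubby over its slot. The slot mouth runs (374,183) to (438,181) and its closed end is at row 93. The middle mouth is (249,183) to (312,183) and the long mouth (123,184) to (186,183). I'll refine the tray pose from these.

```bash
python3 - <<'E'
from h import *
s=load('w2'); k=.64
pts=[((123,184),(15,75)),((186,183),(15,45)),((249,183),(15,15)),((312,183),(15,-15)),((374,182),(15,-45)),((438,181),(15,-75)),((374,93),(55,-45)),((438,93),(55,-75)),((238,23),(85,15)),((303,23),(85,-15))]
A=np.array([t for _,t in pts],float); B=np.array([w(s,p[0]*k,p[1]*k,22)[:2] for p,_ in pts])
a=A.mean(0);b=B.mean(0);H=(A-a).T@(B-b);th=np.arctan2(H[0,1]-H[1,0],H[0,0]+H[1,1]);R=np.array([[np.cos(th),-np.sin(th)],[np.sin(th),np.cos(th)]])
o=b-R@a;print(np.degrees(th),o,(B-(A@R.T+o)).round(1).tolist())
for y in(60,0,-60):print(y,(R@[-40,y]+o).round(1))
print('btn',(R@[-120,0]+o).round(1))
E
```

```text
10.173328179797515 [ 590.35219755 -246.39384775] [[-0.2, 0.4], [0.1, 0.3], [-0.1, 0.1], [-0.2, -0.1], [0.0, 0.3], [0.4, -0.2], [0.3, -0.5], [-0.0, 0.0], [-0.1, -0.6], [-0.4, 0.3]]
60 [ 540.4 -194.4]
0 [ 551.  -253.5]
-60 [ 561.6 -312.5]
btn [ 472.2 -267.6]
```

```bash
python3 -m creep '{"delta_pos":[[0.002,-0.0015,0.015],[0,0,0.03],[0,0,0.025],[0,0,0.015],[0,0,0.007],[0,0,0.003],[0,0,0.002],[0,0,0]],"twist":[[0,0,0],[0,0,-0.3],[0,0,0],[0,0,0],[0,0,0],[0,0,0],[0,0,0],[0,0,0]]}'
python3 goto.py 561.6 -312.5 12 10.2
```

```text
t: 5.53
ee_pos: [561.6, -309.1, 15.3]
orientation: [3.128, 0.283, 0.001]
ft_force: [0.0, 0.1, -0.5]
width: 23.8
grasp_force: 30.0
t 5.5333 pos [ 561.6 -309.1   15.3] yaw 10.3 w 23.8 F [ 0.   0.1 -0.5]
shift now m [-0.0006  0.0033  0.0033] twist [ 0.04 -0.05  0.14] | shift after twist [-0.0006  0.0033  0.0033]
```

```bash
python3 -m creep '{"delta_pos":[[0,0.003,0],[0,0,0.0015],[0,0,0.001],[0,0,0],[0,0,0]],"twist":[[0,0,0],[0,0,0],[0,0,0],[0,0,0],[0,0,0]]}'
python3 goto.py 561.6 -312.5 12 10.2
```

```text
t: 5.95
ee_pos: [561.5, -312.3, 12.2]
orientation: [3.129, 0.282, 0.0]
ft_force: [-0.1, -0.0, 0.6]
width: 23.8
grasp_force: 30.0
t 5.95 pos [ 561.5 -312.3   12.2] yaw 10.3 w 23.8 F [-0.1 -0.   0.6]
shift now m [0.     0.0002 0.0002] twist [ 0.01 -0.01  0.1 ] | shift after twist [0.     0.0002 0.0002]
```

```bash
python3 -m creep '{"delta_pos":[[0,0,0.0005],[0,0,0]],"twist":[[0,0,0],[0,0,0]]}'
python3 -m creep '{"delta_pos":[[0,0,0],[0,0,0],[0,0,0],[0,0,0],[0,0,-0.01],[0,0,-0.03],[0,0,-0.035],[0,0,-0.035],[0,0,-0.035],[0,0,0]],"twist":[[0,0,0],[0,0,0],[0,0,0],[0,0,0],[0,0,0],[0,0,0],[0,0,0],[0,0,0],[0,0,0],[0,0,0]]}' 0.5
python3 goto.py 585.5 251.5 190 149.5
```

```text
t: 6.12
ee_pos: [561.5, -312.3, 12.1]
orientation: [3.129, 0.282, 0.0]
ft_force: [-2.1, -0.2, 5.2]
width: 23.9
grasp_force: 30.0
t: 6.95
ee_pos: [565.3, -314.4, 164.7]
orientation: [3.122, 0.282, 0.015]
ft_force: [1.1, -0.5, -0.5]
width: 43.9
grasp_force: 0.0
t 6.95 pos [ 565.3 -314.4  164.7] yaw 10.3 w 43.9 F [ 1.1 -0.5 -0.5]
shift now m [ 0.1214 -0.5529 -0.0285] twist [   0.84    0.3  -139.18] | shift after twist [ 0.2698  0.4978 -0.0253]
```

```bash
python3 -m creep '{"delta_pos":[[0.008,-0.037,-0.002],[0.008,-0.037,-0.002],[0.008,-0.037,-0.002],[0.008,-0.037,-0.002],[0.008,-0.037,-0.002],[0.008,-0.037,-0.002],[0.008,-0.037,-0.002],[0.008,-0.037,-0.002],[0.008,-0.037,-0.002],[0.008,-0.037,-0.002],[0.008,-0.037,-0.002],[0.008,-0.037,-0.002],[0.008,-0.037,-0.002],[0.008,-0.037,-0.002],[0.008,-0.037,-0.002]],"twist":[[0,0,0],[0,0,0],[0,0,0],[0,0,0],[0,0,0],[0,0,0],[0,0,0],[0,0,0],[0,0,0],[0,0,0],[0,0,0],[0,0,0],[0,0,0],[0,0,0],[0,0,0]]}' 0.6
python3 -m creep '{"delta_pos":[[0,0,0],[0,0,0],[0,0,0],[0,0,0],[0,0,0],[0,0,0],[0,0,0],[0,0,0],[0,0,0],[0,0,0],[0,0,0],[0,0,0],[0,0,0],[0,0,0],[0,0,0],[0,0,0],[0,0,0],[0,0,0],[0,0,0],[0,0,0]],"twist":[[0,0,-7.1],[0,0,-7.1],[0,0,-7.1],[0,0,-7.1],[0,0,-7.1],[0,0,-7.1],[0,0,-7.1],[0,0,-7.1],[0,0,-7.1],[0,0,-7.1],[0,0,-7.1],[0,0,-7.1],[0,0,-7.1],[0,0,-7.1],[0,0,-7.1],[0,0,-7.1],[0,0,-7.1],[0,0,-7.1],[0,0,-7.1],[0,0,-4.3]]}'
python3 -m creep '{"delta_pos":[[0,0,0],[0,0,0],[0,0,0]],"twist":[[0,0,0],[0,0,0],[0,0,0]]}'
python3 goto.py 585.5 251.5 190 149.5
python3 - <<'E'
from h import *
snap('wrist','w3'); im=cv2.imread('pics/w3.png'); cv2.imwrite('pics/w3b.png',cv2.resize(im,(800,600)))
E
```

```text
t: 8.2
ee_pos: [579.8, 257.3, 186.9]
orientation: [-3.129, -0.283, -0.0]
ft_force: [0.4, -0.3, -0.1]
width: 52.3
grasp_force: 0.0
t: 9.87
ee_pos: [580.0, 255.3, 186.6]
orientation: [-0.816, -3.034, 0.0]
ft_force: [-0.3, 0.6, -0.5]
width: 52.7
grasp_force: 0.0
t: 10.12
ee_pos: [580.1, 255.3, 186.6]
orientation: [0.83, 3.03, 0.0]
ft_force: [0.3, 0.6, 0.5]
width: 52.5
grasp_force: 0.0
t 10.1167 pos [580.1 255.3 186.6] yaw 149.4 w 52.5 F [0.3 0.6 0.5]
shift now m [-0.0066 -0.0006 -0.0034] twist [ 0.    0.   -0.12] | shift after twist [-0.0066 -0.0006 -0.0034]
```

View pics/w3b.png

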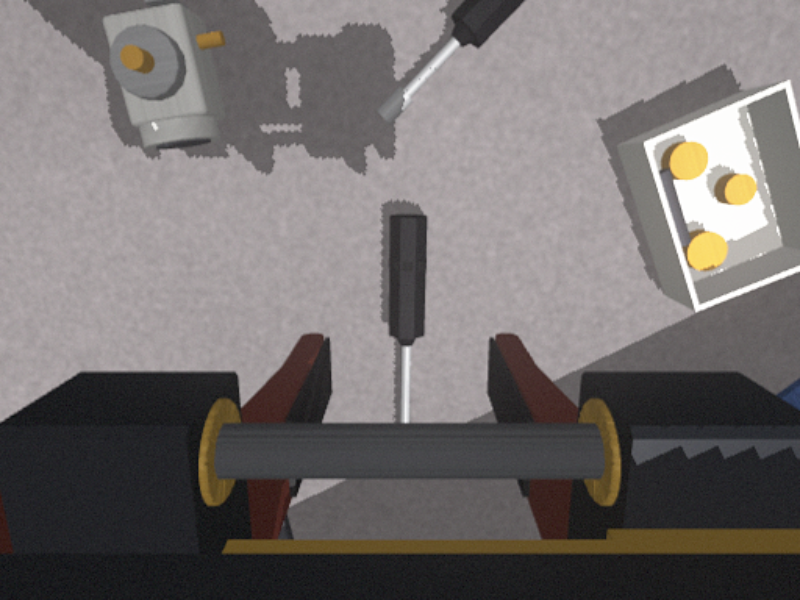

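The wrist view shows the long driver pointing down in the picture: handle back (408,219), front (406,341), shaft at (405,420). The nut driver's socket tip is at (388,110) and its handle front at (465,38).

```bash
python3 - <<'E'
from h import *
s=load('w3'); k=.64
B,F,S=[w(s,p[0]*k,p[1]*k,12) for p in ((408.5,219),(406,341),(405,420))]
for d in(F-B,S-B): print(B,F,np.linalg.norm(d).round(1),np.degrees(np.arctan2(d[1],d[0])).round(2),'mid',(B+F)/2)
print(w(s,388*k,110*k,12),w(s,463*k,38*k,12))
E
```

```text
[553.5 271.4  12. ] [624.5 227.3  12. ] 83.6 -31.85 mid [589.   249.35  12.  ]
[553.5 271.4  12. ] [624.5 227.3  12. ] 143.3 -31.62 mid [589.   249.35  12.  ]
[489.3 294.6  12. ] [477.2 354.5  12. ]
```

```bash
python3 goto.py 585.5 251.5 7 148.9
```

```text
t 10.1667 pos [580.1 255.4 186.6] yaw 149.4 w 52.8 F [-0.1 -0.8  0.2]
shift now m [-0.0066 -0.0006  0.1796] twist [0.01 0.   0.51] | shift after twist [-0.0066 -0.0005  0.1796]
```

```bash
python3 -m creep '{"delta_pos":[[0,0,0.02],[-0.0095,-0.0005,0.03],[0,0,0.035],[0,0,0.035],[0,0,0.03],[0,0,0.017],[0,0,0.008],[0,0,0.004],[0,0,0]],"twist":[[0,0,1.1],[0,0,0],[0,0,0],[0,0,0],[0,0,0],[0,0,0],[0,0,0],[0,0,0],[0,0,0]]}'
python3 goto.py 588 250 7 148.3
python3 -m creep '{"delta_pos":[[0,0,0],[0,0,0],[0,0,0],[0,0,0],[0,0,0],[0,0,0]],"twist":[[0,0,0],[0,0,0],[0,0,0],[0,0,0],[0,0,0],[0,0,0]]}' 0
python3 -m creep '{"delta_pos":[[0,0,-0.01],[0,0,-0.03],[0,0,-0.035],[0,0,-0.035],[0,0,-0.035],[0,0,-0.035],[0,0,0]],"twist":[[0,0,0],[0,0,0],[0,0,0],[0,0,0],[0,0,0],[0,0,0],[0,0,0]]}'
python3 goto.py 540.4 -194.4 180 190.2
```

```text
t: 10.92
ee_pos: [588.1, 250.0, 7.3]
orientation: [-0.856, -3.023, 0.0]
ft_force: [-1.2, 0.2, 0.3]
width: 52.4
grasp_force: 0.0
t 10.9167 pos [588.1 250.    7.3] yaw 148.4 w 52.4 F [-1.2  0.2  0.3]
shift now m [ 0.0001 -0.      0.0003] twist [-0.01 -0.01  0.08] | shift after twist [ 0.0001 -0.      0.0003]
t: 11.42
ee_pos: [588.5, 250.2, 8.3]
orientation: [0.855, 3.022, 0.001]
ft_force: [-1.2, -1.6, 5.3]
width: 23.8
grasp_force: 30.0
t: 12.0
ee_pos: [591.7, 251.5, 195.7]
orientation: [0.852, 3.014, 0.011]
ft_force: [1.0, 1.0, -0.2]
width: 23.8
grasp_force: 30.0
t 12.0 pos [591.7 251.5 195.7] yaw 148.4 w 23.8 F [ 1.   1.  -0.2]
shift now m [-0.1897 -0.4069  0.0132] twist [  0.38   0.58 -41.78] | shift after twist [ 0.1294 -0.4298  0.0157]
```

```bash
python3 -m creep '{"delta_pos":[[-0.008,-0.017,0],[-0.016,-0.034,0.001],[-0.016,-0.034,0.001],[-0.016,-0.034,0.001],[-0.016,-0.034,0.001],[-0.016,-0.034,0.001],[-0.016,-0.034,0.001],[-0.016,-0.034,0.001],[-0.016,-0.034,0.001],[-0.016,-0.034,0.001],[-0.016,-0.034,0.001],[-0.016,-0.034,0.001],[-0.008,-0.017,0]],"twist":[[0,0,0],[0,0,0],[0,0,0],[0,0,0],[0,0,0],[0,0,0],[0,0,0],[0,0,0],[0,0,0],[0,0,0],[0,0,0],[0,0,0],[0,0,0]]}'
python3 -m creep '{"delta_pos":[[0,0,0],[0,0,0.01],[0,0,0.015],[0,0,0.015],[0,0,0.015],[0,0,0.015],[0,0,0.01],[0,0,0],[0,0,0],[0,0,0]],"twist":[[0,0,-6],[0,0,-6],[0,0,-6],[0,0,-6],[0,0,-6],[0,0,-6],[0,0,-5.7],[0,0,0],[0,0,0],[0,0,0]]}'
python3 goto.py 540.4 -194.4 13.3 190.2
```

```text
t: 13.08
ee_pos: [536.9, -201.7, 176.5]
orientation: [0.858, 3.022, -0.001]
ft_force: [-0.0, -0.5, -1.3]
width: 23.6
grasp_force: 30.0
t: 13.92
ee_pos: [538.2, -198.3, 97.1]
orientation: [-0.272, 3.129, -0.0]
ft_force: [0.2, 0.9, -0.1]
width: 23.8
grasp_force: 30.0
t 13.9167 pos [ 538.2 -198.3   97.1] yaw -170.0 w 23.8 F [ 0.2  0.9 -0.1]
shift now m [-0.0028  0.0035  0.0838] twist [-0.02  0.03 -0.25] | shift after twist [-0.0029  0.0034  0.0838]
```

```bash
python3 -m creep '{"delta_pos":[[-0.003,0.0035,0.01],[0,0,0.025],[0,0,0.022],[0,0,0.012],[0,0,0.007],[0,0,0.003],[0,0,0],[0,0,0]],"twist":[[0,0,0],[0,0,0],[0,0,0],[0,0,0],[0,0,0],[0,0,0],[0,0,0],[0,0,0]]}'
python3 goto.py 540.4 -194.4 13.3 190.2
```

```text
t: 14.58
ee_pos: [540.8, -194.4, 18.1]
orientation: [-0.277, 3.128, -0.001]
ft_force: [0.1, -0.0, -0.8]
width: 23.9
grasp_force: 30.0
t 14.5833 pos [ 540.8 -194.4   18.1] yaw -169.9 w 23.9 F [ 0.1 -0.  -0.8]
shift now m [0.0004 0.0001 0.0048] twist [-0.03  0.05 -0.1 ] | shift after twist [0.0004 0.0001 0.0048]
```

```bash
python3 -m creep '{"delta_pos":[[0,0,0.003],[0,0,0.001],[0,0,0.001],[0,0,0],[0,0,0]],"twist":[[0,0,0],[0,0,0],[0,0,0],[0,0,0],[0,0,0]]}'

```

```text
t: 15.0
ee_pos: [540.7, -194.4, 13.3]
orientation: [-0.277, 3.128, -0.001]
ft_force: [-1.3, 0.4, 6.0]
width: 23.7
grasp_force: 30.0
```

```bash
python3 -m creep '{"delta_pos":[[0,0,0],[0,0,0],[0,0,0],[0,0,0],[0,0,-0.01],[0,0,-0.03],[0,0,-0.035],[0,0,-0.035],[0,0,-0.035],[0,0,-0.02],[0,0,0],[0,0,0]],"twist":[[0,0,0],[0,0,0],[0,0,0],[0,0,0],[0,0,0],[0,0,0],[0,0,0],[0,0,0],[0,0,0],[0,0,0],[0,0,0],[0,0,0]]}' 0.5
python3 goto.py 464.5 396 185 103.8
```

```text
t: 16.0
ee_pos: [540.8, -194.4, 179.1]
orientation: [-0.277, 3.127, -0.002]
ft_force: [-0.5, -1.4, -1.2]
width: 44.2
grasp_force: 0.0
t 16.0 pos [ 540.8 -194.4  179.1] yaw -169.9 w 44.2 F [-0.5 -1.4 -1.2]
shift now m [-0.0286  0.5946 -0.0067] twist [4.000e-02 1.900e-01 8.632e+01] | shift after twist [ 0.5916  0.0667 -0.0059]
```

```bash
python3 -m creep '{"delta_pos":[[-0.0018,0.0372,0],[-0.0018,0.0372,0],[-0.0018,0.0372,0],[-0.0018,0.0372,0],[-0.0018,0.0372,0],[-0.0018,0.0372,0],[-0.0018,0.0372,0],[-0.0018,0.0372,0],[-0.0018,0.0372,0],[-0.0018,0.0372,0],[-0.0018,0.0372,0],[-0.0018,0.0372,0],[-0.0018,0.0372,0],[-0.0018,0.0372,0],[-0.0018,0.0372,0],[-0.0018,0.0372,0]],"twist":[[0,0,0],[0,0,0],[0,0,0],[0,0,0],[0,0,0],[0,0,0],[0,0,0],[0,0,0],[0,0,0],[0,0,0],[0,0,0],[0,0,0],[0,0,0],[0,0,0],[0,0,0],[0,0,0]]}' 0.6
python3 -m creep '{"delta_pos":[[0,0,0],[0,0,0],[0,0,0],[0,0,0],[0,0,0],[0,0,0],[0,0,0],[0,0,0],[0,0,0],[0,0,0],[0,0,0],[0,0,0],[0,0,0],[0,0,0],[0,0,0],[0,0,0]],"twist":[[0,0,6.6],[0,0,6.6],[0,0,6.6],[0,0,6.6],[0,0,6.6],[0,0,6.6],[0,0,6.6],[0,0,6.6],[0,0,6.6],[0,0,6.6],[0,0,6.6],[0,0,6.6],[0,0,7.1],[0,0,0],[0,0,0],[0,0,0]]}'
python3 goto.py 464.5 396 185 103.8
python3 - <<'E'
from h import *
snap('wrist','w4'); im=cv2.imread('pics/w4.png'); cv2.imwrite('pics/w4b.png',cv2.resize(im,(800,600)))
E
```

```text
t: 17.33
ee_pos: [462.4, 397.8, 175.3]
orientation: [0.277, -3.126, 0.003]
ft_force: [0.8, 0.2, -0.0]
width: 52.4
grasp_force: 0.0
t: 18.67
ee_pos: [463.5, 396.4, 176.4]
orientation: [-1.933, -2.476, 0.003]
ft_force: [1.0, -0.1, -0.2]
width: 52.5
grasp_force: 0.0
t 18.6667 pos [463.5 396.4 176.4] yaw 104.0 w 52.5 F [ 1.  -0.1 -0.2]
shift now m [-0.0006  0.0009 -0.0086] twist [-0.1   0.05  0.22] | shift after twist [-0.0006  0.0009 -0.0086]
```

View pics/w4b.png

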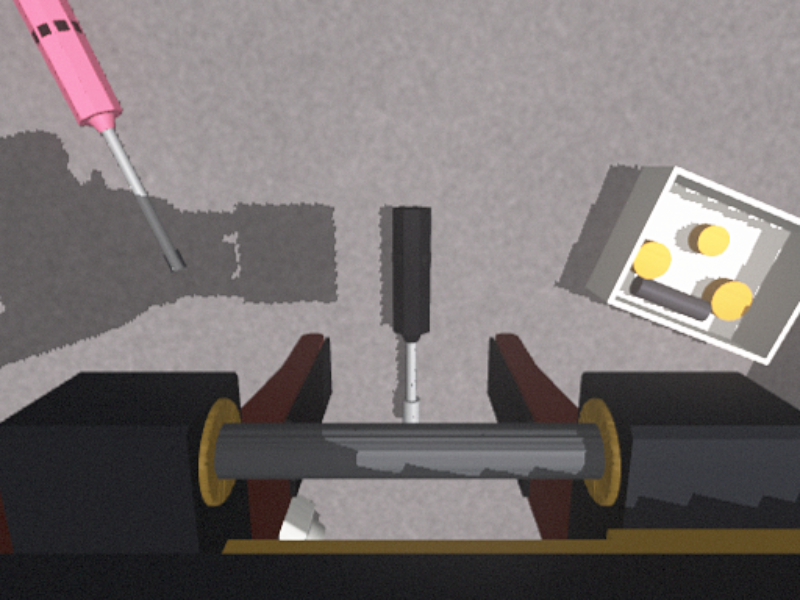

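The wrist view shows the nut driver's handle back at (412,210), front at (412,338) and socket at (411,410). The parts box is well to the right and only 40 mm high, so it's clear of the fingers.

```bash
python3 - <<'E'
from h import *
s=load('w4'); k=.64
B,F,S=[w(s,p[0]*k,p[1]*k,12) for p in ((412,210),(411.5,338),(411,412))]
for d in(F-B,S-B): print(B,F,np.linalg.norm(d).round(1),np.degrees(np.arctan2(d[1],d[0])).round(2),'mid',(B+F)/2)
E
python3 goto.py 464.5 396 7 103.8
```

```text
[456.  433.6  12. ] [476.4 351.5  12. ] 84.6 -76.05 mid [466.2  392.55  12.  ]
[456.  433.6  12. ] [476.4 351.5  12. ] 138.5 -76.13 mid [466.2  392.55  12.  ]
t 18.7167 pos [463.7 396.5 176.7] yaw 104.0 w 53.1 F [ 0.3  0.4 -0.2]
shift now m [-0.0006  0.0009  0.1697] twist [-0.07  0.04  0.18] | shift after twist [-0.0007  0.0007  0.1697]
```

```bash
python3 -m creep '{"delta_pos":[[0,0,0.02],[-0.0035,0.0015,0.03],[0,0,0.035],[0,0,0.035],[0,0,0.025],[0,0,0.013],[0,0,0.008],[0,0,0.004],[0,0,0]],"twist":[[0,0,0],[0,0,0],[0,0,0],[0,0,0],[0,0,0],[0,0,0],[0,0,0],[0,0,0],[0,0,0]]}'
python3 goto.py 466 393.5 7 103.8
python3 -m creep '{"delta_pos":[[0,0,0],[0,0,0],[0,0,0],[0,0,0],[0,0,0],[0,0,0]],"twist":[[0,0,0],[0,0,0],[0,0,0],[0,0,0],[0,0,0],[0,0,0]]}' 0
python3 -m creep '{"delta_pos":[[0,0,-0.01],[0,0,-0.03],[0,0,-0.035],[0,0,-0.035],[0,0,-0.035],[0,0,-0.035],[0,0,0],[0,0,0]],"twist":[[0,0,0],[0,0,0],[0,0,0],[0,0,0],[0,0,0],[0,0,0],[0,0,0],[0,0,0]]}'
python3 goto.py 551 -253.5 180 190.2
```

```text
t: 19.47
ee_pos: [466.6, 394.0, 7.7]
orientation: [1.937, 2.473, 0.001]
ft_force: [0.7, 0.0, 0.8]
width: 52.8
grasp_force: 0.0
t 19.4667 pos [466.6 394.    7.7] yaw 103.9 w 52.8 F [0.7 0.  0.8]
shift now m [-0.0004 -0.0007  0.0007] twist [ 0.02 -0.01  0.05] | shift after twist [-0.0004 -0.0007  0.0007]
t: 19.97
ee_pos: [466.6, 394.0, 8.2]
orientation: [1.938, 2.472, 0.001]
ft_force: [-1.3, -1.1, 5.1]
width: 23.6
grasp_force: 30.0
t: 20.63
ee_pos: [467.4, 394.6, 190.4]
orientation: [1.937, 2.472, 0.008]
ft_force: [0.4, 0.2, -1.3]
width: 23.4
grasp_force: 30.0
t 20.6333 pos [467.4 394.6 190.4] yaw 103.8 w 23.4 F [ 0.4  0.2 -1.3]
shift now m [-0.6493 -0.0736  0.0086] twist [  0.31   0.1  -86.38] | shift after twist [ 0.0325 -0.6526  0.0104]
```

```bash
python3 -m creep '{"delta_pos":[[-0.0191,-0.0022,0],[-0.0382,-0.0043,0.0005],[-0.0382,-0.0043,0.0005],[-0.0382,-0.0043,0.0005],[-0.0382,-0.0043,0.0005],[-0.0382,-0.0043,0.0005],[-0.0382,-0.0043,0.0005],[-0.0382,-0.0043,0.0005],[-0.0382,-0.0043,0.0005],[-0.0382,-0.0043,0.0005],[-0.0382,-0.0043,0.0005],[-0.0382,-0.0043,0.0005],[-0.0382,-0.0043,0.0005],[-0.0382,-0.0043,0.0005],[-0.0382,-0.0043,0.0005],[-0.0382,-0.0043,0.0005],[-0.0382,-0.0043,0.0005],[-0.0191,-0.0022,0]],"twist":[[0,0,0],[0,0,0],[0,0,0],[0,0,0],[0,0,0],[0,0,0],[0,0,0],[0,0,0],[0,0,0],[0,0,0],[0,0,0],[0,0,0],[0,0,0],[0,0,0],[0,0,0],[0,0,0],[0,0,0],[0,0,0]]}'
python3 -m creep '{"delta_pos":[[0,0,0],[0,0,0],[0,0,0],[0,0,0],[0,0,0],[0,0,0],[0,0,0],[0,0,0.01],[0,0,0.01],[0,0,0.01],[0,0,0.015],[0,0,0.015],[0,0,0.01],[0,0,0],[0,0,0],[0,0,0]],"twist":[[0,0,-6.6],[0,0,-6.6],[0,0,-6.6],[0,0,-6.6],[0,0,-6.6],[0,0,-6.6],[0,0,-6.6],[0,0,-6.6],[0,0,-6.6],[0,0,-6.6],[0,0,-6.6],[0,0,-6.6],[0,0,-7.1],[0,0,0],[0,0,0],[0,0,0]]}'
python3 goto.py 551 -253.5 13.2 190.2
```

```text
t: 22.13
ee_pos: [549.5, -257.9, 177.7]
orientation: [-1.94, -2.469, 0.002]
ft_force: [-0.0, -0.1, -0.3]
width: 23.9
grasp_force: 30.0
t: 23.47
ee_pos: [550.1, -254.2, 109.2]
orientation: [0.271, -3.129, -0.001]
ft_force: [-0.2, -0.1, -1.0]
width: 23.4
grasp_force: 30.0
t 23.4667 pos [ 550.1 -254.2  109.2] yaw -170.1 w 23.4 F [-0.2 -0.1 -1. ]
shift now m [-0.0011  0.0005  0.096 ] twist [ 0.03 -0.04 -0.29] | shift after twist [-0.001   0.0006  0.096 ]
```

```bash
python3 -m creep '{"delta_pos":[[-0.001,0.0005,0.015],[0,0,0.028],[0,0,0.025],[0,0,0.013],[0,0,0.007],[0,0,0.004],[0,0,0],[0,0,0]],"twist":[[0,0,-0.3],[0,0,0],[0,0,0],[0,0,0],[0,0,0],[0,0,0],[0,0,0],[0,0,0]]}'
python3 goto.py 551 -253.5 13.2 190.2
```

```text
t: 24.13
ee_pos: [552.0, -254.0, 18.5]
orientation: [-0.284, 3.127, -0.001]
ft_force: [0.5, 0.1, -0.1]
width: 23.7
grasp_force: 30.0
t 24.1333 pos [ 552.  -254.    18.5] yaw -169.6 w 23.7 F [ 0.5  0.1 -0.1]
shift now m [0.0009 0.0007 0.0053] twist [-0.05  0.07  0.19] | shift after twist [0.0009 0.0007 0.0053]
```

```bash
python3 -m creep '{"delta_pos":[[0.001,0.0005,0.003],[0,0,0.001],[0,0,0.001],[0,0,0],[0,0,0]],"twist":[[0,0,0.2],[0,0,0],[0,0,0],[0,0,0],[0,0,0]]}'
python3 goto.py 551 -253.5 13.2 190.2
```

```text
t: 24.55
ee_pos: [550.4, -253.5, 13.2]
orientation: [-0.28, 3.128, -0.001]
ft_force: [-0.9, 0.7, 5.7]
width: 23.6
grasp_force: 30.0
t 24.55 pos [ 550.4 -253.5   13.2] yaw -169.8 w 23.6 F [-0.9  0.7  5.7]
shift now m [-0.0005 -0.0001  0.    ] twist [-0.02  0.03  0.01] | shift after twist [-0.0005 -0.0001  0.    ]
```

```bash
python3 -m creep '{"delta_pos":[[0,0,0],[0,0,0],[0,0,0],[0,0,0],[0,0,-0.01],[0,0,-0.03],[0,0,-0.035],[0,0,-0.035],[0,0,-0.035],[0,0,-0.035],[-0.03,0,-0.03],[-0.03,0,-0.03],[-0.03,0,-0.03],[-0.03,0,0],[0,0,0],[0,0,0]],"twist":[[0,0,0],[0,0,0],[0,0,0],[0,0,0],[0,0,0],[0,0,0],[0,0,0],[0,0,0],[0,0,0],[0,0,0],[0,0,0],[0,0,0],[0,0,0],[0,0,0],[0,0,0],[0,0,0]]}' 0.5
python3 - <<'E'
from h import *
snap('wrist','w5'); im=cv2.imread('pics/w5.png'); cv2.imwrite('pics/w5b.png',cv2.resize(im,(800,600)))
E
python3 goto.py 472.2 -267.6 85 190.2
```

```text
t: 25.88
ee_pos: [667.1, -231.7, 281.1]
orientation: [0.282, -3.129, 0.0]
ft_force: [-0.4, -0.6, -0.7]
width: 43.9
grasp_force: 0.0
t 25.9333 pos [ 665.8 -231.9  280.2] yaw -169.7 w 43.9 F [-0.4 -0.7  1.2]
shift now m [ 0.1965 -0.0008  0.1956] twist [ 0.04 -0.1   0.05] | shift after twist [ 0.1969 -0.0008  0.1952]
```

View pics/w5b.png

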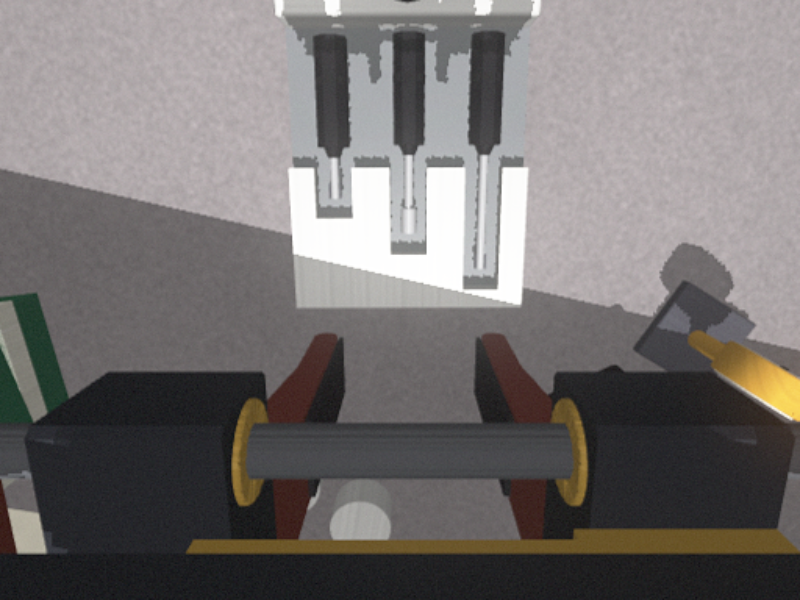

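The wrist view shows all three drivers lying straight in their matching slots: stubby tip (335,198), nut socket (408,232), long tip (480,268). I'll check the button's height next.

```bash
python3 - <<'E'
from h import *
s=load('top1')
for v in range(215,228,2): print([tuple(w(s,u,v).astype(int)) for u in range(393,412,3)])
E
python3 -m creep '{"delta_pos":[[0.012,0,0],[0.024,0,0.015],[0.024,0,0.015],[0.024,0,0.02],[0.024,0,0.02],[0.024,0,0.02],[0.024,0,0.02],[0.024,0,0.02],[0.016,0,0.02],[0,0,0.015],[0,0,0],[0,0,0],[0,0,0]],"twist":[[0,0,0],[0,0,0],[0,0,0],[0,0,0],[0,0,0],[0,0,0],[0,0,0],[0,0,0],[0,0,0],[0,0,0],[0,0,0],[0,0,0],[0,0,0]]}' 0
python3 goto.py 472.2 -267.6 62 190.2
```

```text
[(np.int64(488), np.int64(-249), np.int64(40)), (np.int64(487), np.int64(-254), np.int64(51)), (np.int64(487), np.int64(-261), np.int64(55)), (np.int64(488), np.int64(-272), np.int64(50)), (np.int64(488), np.int64(-280), np.int64(52)), (np.int64(489), np.int64(-294), np.int64(41)), (np.int64(489), np.int64(-302), np.int64(42))]
[(np.int64(482), np.int64(-249), np.int64(41)), (np.int64(481), np.int64(-252), np.int64(55)), (np.int64(481), np.int64(-260), np.int64(57)), (np.int64(481), np.int64(-266), np.int64(62)), (np.int64(481), np.int64(-275), np.int64(63)), (np.int64(483), np.int64(-292), np.int64(44)), (np.int64(484), np.int64(-304), np.int64(38))]
[(np.int64(476), np.int64(-246), np.int64(47)), (np.int64(476), np.int64(-252), np.int64(54)), (np.int64(475), np.int64(-258), np.int64(61)), (np.int64(475), np.int64(-267), np.int64(60)), (np.int64(475), np.int64(-274), np.int64(64)), (np.int64(476), np.int64(-289), np.int64(51)), (np.int64(478), np.int64(-303), np.int64(40))]
[(np.int64(470), np.int64(-245), np.int64(49)), (np.int64(470), np.int64(-253), np.int64(52)), (np.int64(469),
[... 820 characters left out ...]
.int64(35)), (np.int64(460), np.int64(-303), np.int64(38))]
[(np.int64(453), np.int64(-248), np.int64(40)), (np.int64(453), np.int64(-255), np.int64(45)), (np.int64(452), np.int64(-259), np.int64(56)), (np.int64(453), np.int64(-270), np.int64(52)), (np.int64(453), np.int64(-278), np.int64(53)), (np.int64(454), np.int64(-292), np.int64(42)), (np.int64(454), np.int64(-300), np.int64(43))]
t: 27.02
ee_pos: [473.8, -267.4, 116.6]
orientation: [-0.279, 3.129, -0.001]
ft_force: [-0.2, -0.5, -0.0]
width: 0.6
grasp_force: 0.0
t 27.0167 pos [ 473.8 -267.4  116.6] yaw -169.8 w 0.6 F [-0.2 -0.5 -0. ]
shift now m [0.0017 0.0001 0.0546] twist [-0.02  0.02  0.  ] | shift after twist [0.0017 0.0001 0.0546]
```

```bash
python3 -m creep '{"delta_pos":[[0.002,0,0.02],[0,0,0.018],[0,0,0.012],[0,0,0],[0,0,0.002],[0,0,0.002],[0,0,0],[0,0,0]],"twist":[[0,0,0],[0,0,0],[0,0,0],[0,0,0],[0,0,0],[0,0,0],[0,0,0],[0,0,0]]}'
python3 -m creep '{"delta_pos":[[0,0,0.0015],[0,0,0.0015],[0,0,0],[0,0,0]],"twist":[[0,0,0],[0,0,0],[0,0,0],[0,0,0]]}'
```

```text
t: 27.68
ee_pos: [472.3, -267.7, 62.6]
orientation: [-0.28, 3.128, -0.001]
ft_force: [0.1, -1.2, -0.2]
width: 0.4
grasp_force: 0.0
t: 28.02
ee_pos: [472.3, -267.8, 59.2]
orientation: [-0.28, 3.128, -0.001]
ft_force: [1.1, 0.2, 2.3]
width: 0.4
grasp_force: 1.6
```

```bash
python3 -m creep '{"delta_pos":[[0,0,0.0015],[0,0,0.0015],[0,0,0],[0,0,0]],"twist":[[0,0,0],[0,0,0],[0,0,0],[0,0,0]]}'
python3 -m creep '{"delta_pos":[[0,0,0.001],[0,0,0.0005],[0,0,0],[0,0,0]],"twist":[[0,0,0],[0,0,0],[0,0,0],[0,0,0]]}'
```

```text
t: 28.35
ee_pos: [472.4, -267.7, 56.3]
orientation: [-0.28, 3.128, -0.001]
ft_force: [0.1, 1.2, 8.3]
width: 0.8
grasp_force: 3.9
t: 28.68
ee_pos: [472.4, -267.8, 56.0]
orientation: [-0.28, 3.128, -0.001]
ft_force: [-3.4, 2.0, 22.0]
width: 0.6
grasp_force: 10.8
```

The button is at its hard stop: 22 N, with no further travel at z = 56. I'll let it come up, retreat and check.

```bash
python3 -m creep '{"delta_pos":[[0,0,-0.003],[0,0,-0.01],[0,0,-0.025],[0,0,-0.035],[0,0,-0.035],[-0.03,0,-0.035],[-0.035,0,-0.035],[-0.035,0,-0.035],[-0.035,0,0],[-0.035,0,0],[-0.03,0,0],[0,0,0],[0,0,0],[0,0,0],[0,0,0]],"twist":[[0,0,0],[0,0,0],[0,0,0],[0,0,0],[0,0,0],[0,0,0],[0,0,0],[0,0,0],[0,0,0],[0,0,0],[0,0,0],[0,0,0],[0,0,0],[0,0,0],[0,0,0]]}'
python3 - <<'E'
from h import *
snap('wrist','w6'); im=cv2.imread('pics/w6.png'); cv2.imwrite('pics/w6b.png',im)
E
```

```text
t: 29.93
ee_pos: [653.3, -234.7, 252.5]
orientation: [0.279, -3.127, -0.001]
ft_force: [-0.1, -0.6, -0.3]
width: 0.4
grasp_force: 0.0
```

View pics/w6b.png

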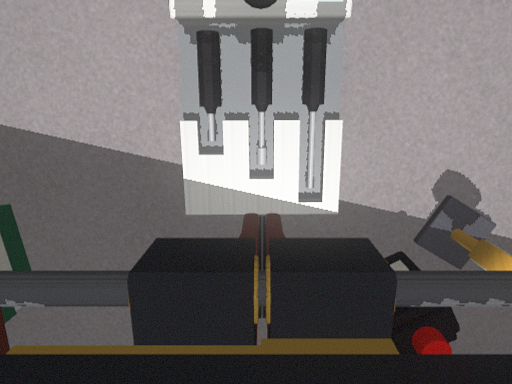

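The final view shows all three drivers still straight in their slots, with tips at (211,138), (262,163) and (311,187), and the robot clear of everything. I'm handing in.

```bash
python3 -c "
from workcell import *
print(close_job())"
```

```text
the job is handed in; nothing more can be done
None
```

The long, nut and stubby drivers lie in their matching lanes, the button was pressed to its hard stop and the arm lifted clear (its return wasn't checked up close), and the job was handed in at about 30 s with no verdict returned.

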